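# Load the bench tester and weigh the load on its beam

## Robot

A 6-joint arm with a two-finger parallel gripper is mounted at the origin on the work surface. World frame = base frame: x ahead of the robot, y to its left, z up, the work surface at z = 0. Lengths are in mm, angles in rad, forces in N, time in s.
With the tool pointing down it reaches from about 300 to 775 mm from the base axis. Payload 14.6 kg.
Tool frame: the origin (TCP) lies midway between the tips of the shut fingers; the grasp point (between the pads) lies manip.tcp_to_grasp behind it (manip.tcp_to_grasp is the distance from the TCP to the grasp point, in mm); x points along the fingers, z is the direction in which the jaws open and shut, and the axes are right-handed (so a half turn about x gives the same grasp; the last joint's range is limited). The gripper opens to 94 mm and grips with 3 to 60 N. Pads are 16 mm wide; open, the fingers measure 119 mm over their backs; the gripper's body (75 mm by 177 mm) begins 78 mm behind the grasp point.
Start: joints at [1.045, 0.3, 1.521, -0, 1.321, -0.067], TCP at [243.576, 493.113, 205.446] pointing down, gripper open.
Joint ranges: [-3.03, 3.03], [-0.79, 2.21], [0.23, 2.52], [-1.04, 4.18], [0, 3.07], [-2.55, 2.55]. Speed limits (rad/s): [2.22, 2.22, 2.57, 3.14, 3.14, 3.14].

## Interface

Orientations are given as [roll, pitch, yaw] about the fixed x, y, z axes, in that order (R = Rz(yaw) Ry(pitch) Rx(roll)).
In Python, from cell import manip gives the robot as it stands.
- The arm moves only by the shell command python3 -m jog 'ROWS' [FORCE]. ROWS is JSON, a list of rows, each an object of numbers: "grip": the opening, from 0 (shut) to 1 (fully open); "tx", "ty", "tz": the shift along the tool's x, y, z in units of 40 mm (1.0 is 40 mm); "turn": the turn about the tool's x in units of 6 degrees (1.0 is 6 degrees). In form: [{"grip": .., "tx": .., "ty": .., "tz": .., "turn": ..}, ...]. A call has 1 to 12 rows; each row is the pose to reach, as a shift and turn from the pose commanded when the call began, along the tool's axes at that moment; what a row does not reach only later rows make up. A row lasts 1/12 s, in which the tool goes at most 41.7 mm and 7.16 degrees, less where a joint would pass 70% of its speed; a pose out of reach is approached as far as the arm can. A call with a gripper value outside its range is refused whole. The fingers move at their own pace and stop on an object; FORCE is the grip in N (left out, the last holds). Time passes only in rows, so rows that repeat a pose let the fingers close. It gives the time, the measured TCP pose, the force and the opening at its end, in the units of the state.
- manip.read_state(): the state, without advancing time (a new reading comes with each control period).
- manip.camera(name): name is "scene" or "top" or "wrist"; returns a dict with "image" (384x512x3 uint8, red, green, blue), "fx", "fy", "cx", "cy" (pixels), "k1" (the pictures are not rectified: a ray, as slopes to the right and down, at radius r is drawn at 1 + k1 r^2 times it, then the intrinsics apply), "eye" and "attitude" of the camera in the world. Camera axes: x right, y up, looking along -z (the intrinsics and any distortion apply to the point x, -y, -z); pixel columns grow to the right and rows downward; lengths in mm; the calibration is good to about 2 mm. A picture is of the moment at which its call begins. There is no depth.
- manip.sign_off(): hands the job in, once; it reports no verdict.
The state is a dict: "clock": time; "joints": joint angles; "qd": joint speeds; "effort": joint torques, N m; "eef_pos": TCP position; "eef_rot": TCP orientation; "wrist_force": force on the tool from outside, world axes, zero at the start; "moment": the same for the moment, N m; "finger_gap": finger opening in mm.
Only numpy, scipy, OpenCV 4.12 (cv2) and the standard library are available. Lean on these libraries where they do the work, as an engineer would, in place of code of your own. Each camera call takes 0.05 s, during which the arm holds its last target. There are 200 camera calls.

## Task

Load the bench tester by giving its pump lever exactly four full strokes, each all the way down and then let fully back up. Then slide the poise along the notched beam until the pointer, left free, settles level with the centre mark on the index post. Leave the other things on the cart as they lie.

Things in the scene. Friction and masses are not known exactly. Their poses are not given: they have to be found in the camera images.
- tester: grey bench load tester, bolted down (it cannot move). Origin: on the work surface under the middle of its 110 (x) x 105 (y) x 172 (tall) mm housing. Its own +y runs along the steelyard beam towards the pointer; its -y is the side of the pump lever; z up. All offsets below are in its axes.
- lever_pivot (a point): axis of the pump lever on the -y face of the housing, 130 mm above the work surface, 72 mm to -y of the tester origin. The axis runs along the tester's x.
- lever_grip (a point): middle of the lever's round black rubber grip (28 mm thick, 118 mm long, from 141 to 259 mm from the pivot); the point is on the grip's axis, 200 mm from lever_pivot. The lever points to the tester's -y, 0.35 rad above level when up and 0.30 rad below level when fully down.
- lever (a joint): angle of the pump lever, rad: 0 = fully up (where its spring returns it by itself when let go), 0.65 = fully down on its stop. Pushing it down at the grip from above takes 4 to 12 N at a moderate pace; it comes up by itself within about 1 s.
- ram (a joint): rise of the ratcheting ram, m, shown by the ringed steel pin that climbs out of the housing top. Starts at 0; full strokes bring it to about 0.009, 0.021, 0.033, 0.045 (give or take 0.002), each baring one more of its four dark rings. It rises as the lever goes down, holds as it comes up, and cannot be let down again. A stroke under about 0.55 rad down, or not let back under 0.05, does not count.
- beam (a joint): tilt of the steelyard beam, rad: 0 = level, pointer on the index; positive = pointer end up; stops at +-0.12. A notched aluminium bar 12 mm wide, 18 mm high; its fulcrum is at x 0, y -10 mm in the tester's axes, 225 mm above the work surface. The ram lifts the pointer side through a spring, the poise weighs it down. It settles about 1 s after being let go.
- pointer (a point): tip of the pointed steel pointer at the beam's +y end, 305 mm from the fulcrum.
- index (a point): fixed centre mark (the middle, thick one of three dark bars) on the face of the index post, 312 mm to +y of the tester origin and 225 mm above the work surface; the pointer tip is level with it when the beam is centred.
- poise (a joint): place of the poise on the beam, m: 0 = 70 mm from the fulcrum, growing towards the pointer, end stop 0.165. Friction holds it anywhere (1.2 N to slide); the notches are only marks. After four strokes it balances somewhere from 0.05 to 0.115, as its weight varies; near balance 10 mm of travel turns the beam about 0.03 rad (further out = pointer down).
- poise_knob (a point): middle of the square steel knob on top of the poise, 18 x 18 mm and 38 mm tall, faces square to the beam; this point is 45 mm above the beam's centre line and 14 mm below the knob's top. The poise under it is a steel saddle 28 mm long along the beam, 35 mm wide, its top 24 mm below this point.
- boat_mid (a point): bystander: black plastic tug-boat model, 60 x 31 x 53 mm. This point is its middle.
- jar_mid (a point): bystander: clear glass jar of brass nozzles with a steel lid, 54 mm across, 72 mm tall. This point is its middle.
- clip_mid (a point): bystander: small bent aluminium bed clip, 40 x 22 x 15 mm. This point is its middle.
- spool_mid (a point): bystander: small filament spool lying flat, 100 mm across, 38 mm tall. This point is its middle.
- pliers_mid (a point): bystander: flush cutters with black grips, about 115 mm long, lying flat. This point is its middle.
- screwdriver_grip (a point): bystander: stainless precision screwdriver, 150 mm long, lying flat. This point is in its handle.

How it is judged (in metres and radians):
On the way, in this order (a step that is already met when the one before it is completed fails the run):
1. the lever has been pumped four full strokes and is back up (value of joint ram between 0.039 and 0.052 m and value of joint lever below 0.06 rad), for 0.2 s.
2. the pointer is on the centre mark (value of joint beam between -0.025 and 0.025 rad), for 0.2 s.
At the end, for the whole second after the job is handed in: The ram stands where exactly four full strokes put it (0.039 to 0.052 m), the lever is back up (under 0.06 rad), and the free beam is at rest within 0.025 rad of level (pointer within about 7.5 mm of the centre mark) (all of step 1 and all of step 2 and velocity of joint beam between -0.05 and 0.05 rad/s); the robot touches nothing.
It fails at once if the tester was pumped more than four strokes (value of joint ram above 0.052 m).
It fails at once if a bystander was pushed more than 25 mm (distance of any of boat_mid, jar_mid, clip_mid, spool_mid, pliers_mid, screwdriver_grip from where it was at the start of the episode above 0.025 m).
It also fails if it takes over 72 s, if anything falls off the work surface, if the arm or the gripper's body presses on something with over 40 N, if the wrist force passes 120 N, or if a joint passes its speed limit or range.

## Working session

There is one attempt and no reset: what is moved stays moved. The work goes in short steps, Python scripts to look and compute and a shell command to move; the robot and the scene stay as the last step left them, time stands still between calls to the robot, and variables do not carry over. Pictures are saved under pics/ and viewed, about 8 in all and at most 12, crops included, and the job is handed in when it is done.

```bash
ls; mkdir -p pics
cat > h.py <<'E'
import numpy as np, cv2
from cell import manip
from scipy.spatial.transform import Rotation as R
def shot(name,fn=None):
    c=manip.camera(name)
    if fn: cv2.imwrite('pics/'+fn,cv2.cvtColor(c['image'],cv2.COLOR_RGB2BGR))
    return c
E
python3 - <<'E'
from h import *
import pickle
cs={n:shot(n) for n in('scene','top')}
pickle.dump(cs,open('c0.pkl','wb'))
for n,c in cs.items(): print(n,{k:v for k,v in c.items() if k!='image'})
print(manip.read_state(),manip.tcp_to_grasp)
im=np.hstack([cs['scene']['image'],cs['top']['image']])
for n in cs: cv2.imwrite(f'pics/{n}0.png',cv2.cvtColor(cs[n]['image'],cv2.COLOR_RGB2BGR))
E
```

```text
pics
scene {'fx': 372.31440493632164, 'fy': 372.31440493632164, 'cx': 255.68529342370533, 'cy': 190.4773125427747, 'k1': -0.06398055075338545, 'eye': array([1146.484853  , -114.99805729,  963.38112323]), 'attitude': array([ 0.67659797, -0.0155889 ,  1.18968812])}
top {'fx': 488.94740630853624, 'fy': 488.94740630853624, 'cx': 261.06118334127916, 'cy': 189.26254658914377, 'k1': -0.06592168396765831, 'eye': array([ 307.79631827,  107.9413743 , 1365.76433467]), 'attitude': array([ 0.21134064, -0.00547043, -1.59145345])}
{'clock': 0.1, 'joints': array([ 1.04538036e+00,  3.00454400e-01,  1.52152211e+00, -1.85214692e-05,
        1.32068522e+00, -6.65672647e-02]), 'qd': array([-0.00076521, -0.00195168, -0.00221049, -0.0006133 ,  0.00043202,
        0.00048426]), 'effort': array([ 1.40929274e-04, -5.32643723e+01, -3.53286695e+01,  7.08794896e-02,
        2.34754389e-02, -9.21180367e-05]), 'eef_pos': array([243.47691129, 492.91091736, 204.92043202]), 'eef_rot': array([ 3.09180487,  1.5697271 , -2.07942822]), 'wrist_force': array([-0.40131654,  0.46188582, -0.06349146]), 'moment': array([-0.03532799, -0.02574182, -0.03069853]), 'finger_gap': 94.12920479369927} 18.8
```

View pics/scene0.png

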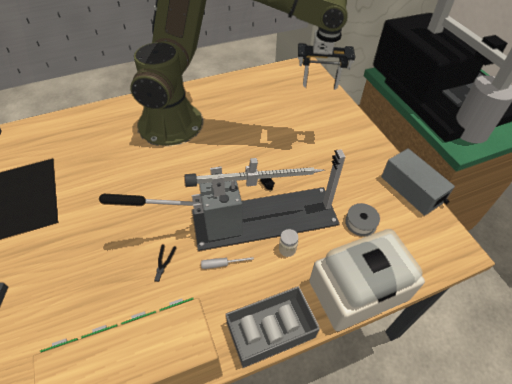

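View pics/top0.png

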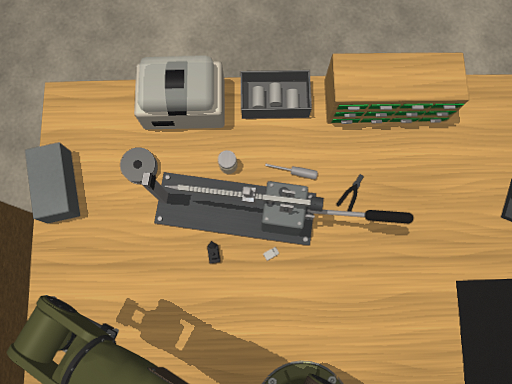

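The pictures show the tester in mid-table. In the top view the lever grip runs (365,214) to (413,218), the knob is near (248,192), and the pointer tip is near (168,187). In the scene view the grip runs (102,199) to (145,201), the knob is near (252,162), and the pointer tip is near (322,171).

```bash
cat >> h.py <<'E'
def Rm(c): return R.from_euler('xyz',c['attitude']).as_matrix()
def ray(c,uv):
    K=np.array([[c['fx'],0,c['cx']],[0,c['fy'],c['cy']],[0,0,1]])
    p=cv2.undistortPoints(np.array([[uv]],float),K,np.array([c['k1'],0,0,0.]))[0,0]
    d=Rm(c)@np.array([p[0],-p[1],-1]); return d/np.linalg.norm(d)
def onz(c,uv,z):
    d=ray(c,uv); return c['eye']+d*(z-c['eye'][2])/d[2]
def proj(c,P):
    q=Rm(c).T@(np.array(P)-c['eye']); x,y=q[0]/-q[2],-q[1]/-q[2]; s=1+c['k1']*(x*x+y*y)
    return np.array([c['cx']+c['fx']*x*s,c['cy']+c['fy']*y*s])
def tri(c1,u1,c2,u2):
    d1,d2=ray(c1,u1),ray(c2,u2); A=np.c_[d1,-d2]; t=np.linalg.lstsq(A,c2['eye']-c1['eye'],rcond=None)[0]
    a,b=c1['eye']+d1*t[0],c2['eye']+d2*t[1]; return (a+b)/2,np.linalg.norm(a-b)
def tester(c,org,yaw,P):  # project tester-frame point
    return proj(c,np.array([*org,0])+R.from_euler('z',yaw).apply(P))
E
python3 - <<'E'
from h import *
import pickle
np.set_printoptions(precision=1,suppress=True)
cs=pickle.load(open('c0.pkl','rb')); s,t=cs['scene'],cs['top']
# grip mask (black) in both
for c,box in((t,(355,205,420,226)),(s,(95,190,150,210))):
    x0,y0,x1,y1=box; g=c['image'][y0:y1,x0:x1].max(2); m=(g<45).astype(np.uint8)
    n,l,st,ce=cv2.connectedComponentsWithStats(m); i=1+st[1:,4].argmax(); print(st[i]+np.array([x0,y0,0,0,0]),ce[i]+[x0,y0])
    ys,xs=np.where(l==i); 
    for q in(xs.min(),xs.max()): print(q+x0, ys[xs==q].mean()+y0)
print('grip',tri(t,(389,217),s,(123.5,200)))
print('ptr',tri(t,(168,187),s,(322,171)))
print('inner z178',onz(t,(365,215),178),'outer',onz(t,(412.5,218),219))
print('beam px at225',onz(t,(180,188),225),onz(t,(240,193),225),onz(t,(305,202),225))
for n,c,b in(('t',t,(140,150,430,250)),('s',s,(90,140,380,260))):
    x0,y0,x1,y1=b; k=800/(x1-x0)
    cv2.imwrite(f'pics/z{n}.png',cv2.resize(c['image'][y0:y1,x0:x1,::-1],None,fx=k,fy=k,interpolation=cv2.INTER_CUBIC)[:300])
E
python3 -c "
import cv2,numpy as np
a=cv2.imread('pics/zt.png');b=cv2.imread('pics/zs.png');cv2.imwrite('pics/z.png',np.vstack([a[:275],b[:300]]))"
```

```text
[365 210  48  13 466] [388.8 216.2]
365 215.5
412 218.0
[100 194  45  11 374] [122.  199.4]
100 198.5
144 200.5
grip (array([ 483.8, -209.7,  196.5]), np.float64(6.959006323072721))
ptr (array([571.9, 328. , 184.3]), np.float64(3.009518883184126))
inner z178 [ 492.5 -158.9  178. ] outer [ 476.4 -263.6  219. ]
beam px at225 [559.2 290.3 225. ] [544.2 147.  225. ] [519.4  -7.1 225. ]
```

View pics/z.png

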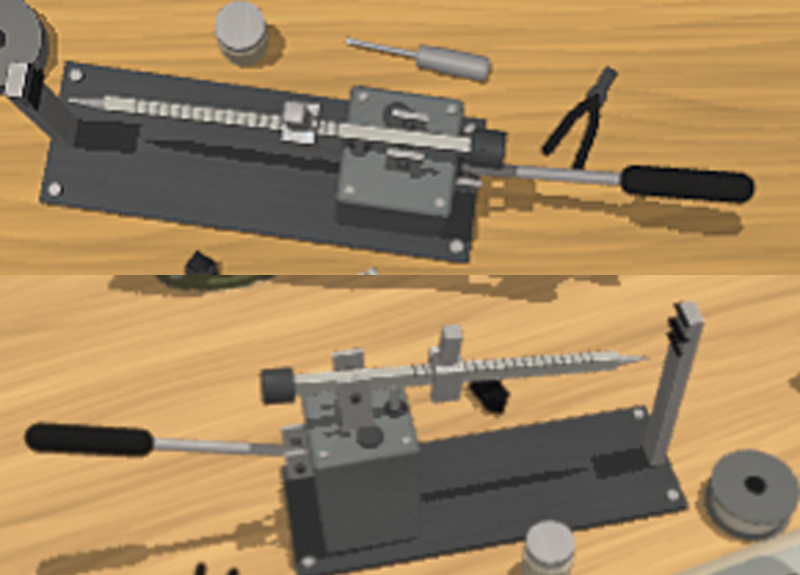

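Pointer is low (beam on its lower stop). The tester origin comes out near (525,43), yaw about -0.16, and the grip at (484,-211). Next I'll work out the tool axes.

```bash
cat > where.py <<'E'
from h import *
import sys
np.set_printoptions(precision=3,suppress=True)
s=manip.read_state(); M=R.from_euler('xyz',s['eef_rot']).as_matrix()
print('t',s['clock'],'p',s['eef_pos'],'F',s['wrist_force'],'gap',s['finger_gap'],'q',s['joints'])
print('axes\n',M.T)
a=[float(v) for v in sys.argv[1:4]]
if len(a)==3: print('units',M.T@(np.array(a)-s['eef_pos'])/40)
yaw=-.162; b=np.array([-np.sin(yaw),np.cos(yaw),0]); z=M[:,2]
print('jaw->beam angle deg', np.degrees(np.arctan2(np.dot(np.cross(z,b),M[:,0]),z@b)))
E
python3 where.py 484 -211 240
```

```text
t 0.1 p [243.477 492.911 204.92 ] F [-0.401  0.462 -0.063] gap 94.12920479369927 q [ 1.045  0.3    1.522 -0.     1.321 -0.067]
axes
 [[-0.001 -0.001 -1.   ]
 [-0.897  0.443  0.   ]
 [ 0.443  0.897 -0.001]]
units [ -0.864 -13.185 -13.115]
jaw->beam angle deg -17.007925237006912
```

```bash
python3 -m jog '[{"grip":0,"tx":-0.9,"ty":0,"tz":0,"turn":0},{"grip":0,"tx":-0.9,"ty":-0.7,"tz":-0.7,"turn":-0.6},{"grip":0,"tx":-0.9,"ty":-1.4,"tz":-1.4,"turn":-1.2},{"grip":0,"tx":-0.9,"ty":-2.1,"tz":-2.1,"turn":-1.8},{"grip":0,"tx":-0.9,"ty":-2.8,"tz":-2.8,"turn":-2.4},{"grip":0,"tx":-0.9,"ty":-3.5,"tz":-3.5,"turn":-2.83},{"grip":0,"tx":-0.9,"ty":-4.2,"tz":-4.2,"turn":-2.83},{"grip":0,"tx":-0.9,"ty":-4.9,"tz":-4.9,"turn":-2.83},{"grip":0,"tx":-0.9,"ty":-5.6,"tz":-5.6,"turn":-2.83},{"grip":0,"tx":-0.9,"ty":-6.3,"tz":-6.3,"turn":-2.83},{"grip":0,"tx":-0.9,"ty":-7,"tz":-7,"turn":-2.83}]' 20; python3 where.py 484 -211 240
```

```text
clock: 1.02
eef_pos: [370.6, 116.2, 241.5]
eef_rot: [-1.256, 1.571, 0.153]
wrist_force: [0.2, 0.7, -0.3]
finger_gap: 24.2
t 1.0167 p [370.587 116.176 241.466] F [ 0.186  0.697 -0.258] gap 24.219640185144936 q [ 0.209 -0.102  1.878 -0.     1.366 -1.199]
axes
 [[ 0.     0.    -1.   ]
 [-0.987  0.161 -0.   ]
 [ 0.161  0.987  0.   ]]
units [ 0.037 -4.119 -7.614]
jaw->beam angle deg -0.010090781803164434
```

```bash
python3 -m jog '[{"grip":0,"tx":0,"ty":-0.4,"tz":-0.8,"turn":0},{"grip":0,"tx":0,"ty":-0.8,"tz":-1.6,"turn":0},{"grip":0,"tx":0,"ty":-1.3,"tz":-2.4,"turn":0},{"grip":0,"tx":0,"ty":-1.75,"tz":-3.2,"turn":0},{"grip":0,"tx":0,"ty":-2.2,"tz":-4.0,"turn":0},{"grip":0,"tx":0,"ty":-2.6,"tz":-4.8,"turn":0},{"grip":0,"tx":0,"ty":-3.05,"tz":-5.6,"turn":0},{"grip":0,"tx":0,"ty":-3.5,"tz":-6.4,"turn":0},{"grip":0,"tx":0,"ty":-3.9,"tz":-7.2,"turn":0},{"grip":0,"tx":0,"ty":-4.12,"tz":-7.6,"turn":0},{"grip":0,"tx":0,"ty":-4.12,"tz":-7.6,"turn":0}]'
python3 - <<'E'
from h import *
import pickle
w=shot('wrist','w1.png'); t=shot('top'); pickle.dump((w,t),open('c1.pkl','wb'))
print({k:v for k,v in w.items() if k!='image'})
E
python3 where.py 484 -211 240
```

```text
clock: 1.93
eef_pos: [484.3, -211.5, 240.4]
eef_rot: [1.506, 1.569, 2.912]
wrist_force: [0.6, -0.2, 0.3]
finger_gap: 0.3
{'fx': 344.09865423576787, 'fy': 344.09865423576787, 'cx': 260.4977065399716, 'cy': 187.816198354148, 'k1': -0.10373671659092239, 'eye': array([ 405.17650213, -198.86130084,  421.01378048]), 'attitude': array([-2.78842172e-01, -1.00267562e-03,  1.40563918e+00])}
t 2.0333 p [ 483.799 -208.642  240.825] F [-0.69   0.134  0.748] gap 0.49428339843670627 q [-0.477  0.223  1.535  0.     1.385 -1.884]
axes
 [[-0.001  0.001 -1.   ]
 [-0.987  0.163  0.001]
 [ 0.163  0.987  0.001]]
units [ 0.021 -0.015 -0.057]
jaw->beam angle deg -0.0848925495606131
```

View pics/w1.png

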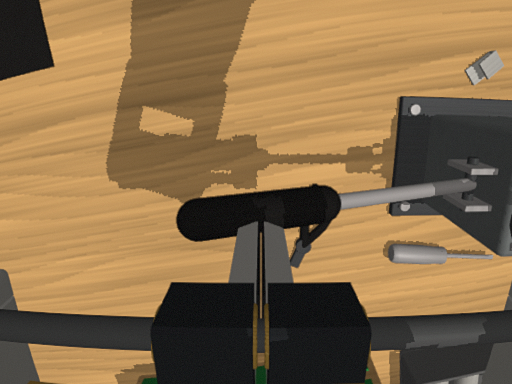

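Run:
```python
from h import *
import pickle
np.set_printoptions(precision=1,suppress=True)
w,t=pickle.load(open('c1.pkl','rb'))
print(onz(w,(177,219),217),onz(w,(340,204),179))
print('tip px',proj(w,(484,-211,240)), 'grip mid',onz(w,(258,212),199), 'pivot',onz(w,(472,185),130))
print('pred pivot',np.array([525,43])+R.from_euler('z',-.162).apply([0,-72,0])[:2])
```

```text
[ 474.5 -264.2  217. ] [ 495.7 -153.6  179. ]
tip px [261.9 234.9] grip mid [ 484.6 -213.6  199. ] pivot [516.7 -20.4 130. ]
pred pivot [513.4 -28.1]
```

Wrist view: the grip spans (177,219) to (340,204) and the fingertips are centred on it. I'll start the first stroke and stop just short of the stop.

```bash
python3 -m jog '[{"grip":0,"tx":0.4},{"grip":0,"tx":0.75},{"grip":0,"tx":1.1},{"grip":0,"tx":1.4},{"grip":0,"tx":1.7},{"grip":0,"tx":2.0},{"grip":0,"tx":2.3},{"grip":0,"tx":2.6},{"grip":0,"tx":2.9},{"grip":0,"tx":3.2},{"grip":0,"tx":3.5},{"grip":0,"tx":3.75}]'; python3 -m jog '[{"grip":0,"tx":0.1},{"grip":0,"tx":0.15},{"grip":0,"tx":0.15}]'
```

```text
$[0]: bad value
$[0]: bad value
```

```bash
python3 -m jog '[{"grip":0,"tx":0.4,"ty":0,"tz":0,"turn":0},{"grip":0,"tx":0.75,"ty":0,"tz":0,"turn":0},{"grip":0,"tx":1.1,"ty":0,"tz":0,"turn":0},{"grip":0,"tx":1.4,"ty":0,"tz":0,"turn":0},{"grip":0,"tx":1.7,"ty":0,"tz":0,"turn":0},{"grip":0,"tx":2.0,"ty":0,"tz":0,"turn":0},{"grip":0,"tx":2.3,"ty":0,"tz":0,"turn":0},{"grip":0,"tx":2.6,"ty":0,"tz":0,"turn":0},{"grip":0,"tx":2.9,"ty":0,"tz":0,"turn":0},{"grip":0,"tx":3.2,"ty":0,"tz":0,"turn":0},{"grip":0,"tx":3.5,"ty":0,"tz":0,"turn":0},{"grip":0,"tx":3.75,"ty":0,"tz":0,"turn":0}]'; python3 -m jog '[{"grip":0,"tx":0.1,"ty":0,"tz":0,"turn":0},{"grip":0,"tx":0.15,"ty":0,"tz":0,"turn":0},{"grip":0,"tx":0.15,"ty":0,"tz":0,"turn":0}]'
```

```text
clock: 3.03
eef_pos: [484.6, -207.1, 92.1]
eef_rot: [-1.4, 1.569, 0.009]
wrist_force: [-0.0, 3.0, 9.3]
finger_gap: 0.2
clock: 3.28
eef_pos: [484.7, -207.2, 87.2]
eef_rot: [-1.57, 1.569, -0.16]
wrist_force: [-3.5, 2.9, 16.4]
finger_gap: 0.3
```

```bash
python3 -m jog '[{"grip":0,"tx":0.1,"ty":0,"tz":0,"turn":0},{"grip":0,"tx":0.1,"ty":0,"tz":0,"turn":0}]'
python3 - <<'E'
from h import *
s=shot('scene','s1.png'); print(manip.read_state()['wrist_force'])
im=s['image'][130:230,90:290,::-1]; cv2.imwrite('pics/s1.png',cv2.resize(im,None,fx=4,fy=4,interpolation=cv2.INTER_CUBIC))
E
```

```text
clock: 3.45
eef_pos: [485.2, -207.4, 86.2]
eef_rot: [-1.731, 1.567, -0.321]
wrist_force: [-15.2, 10.5, 50.4]
finger_gap: 0.5
[-16.61192627  10.8950401   50.52528954]
```

View pics/s1.png

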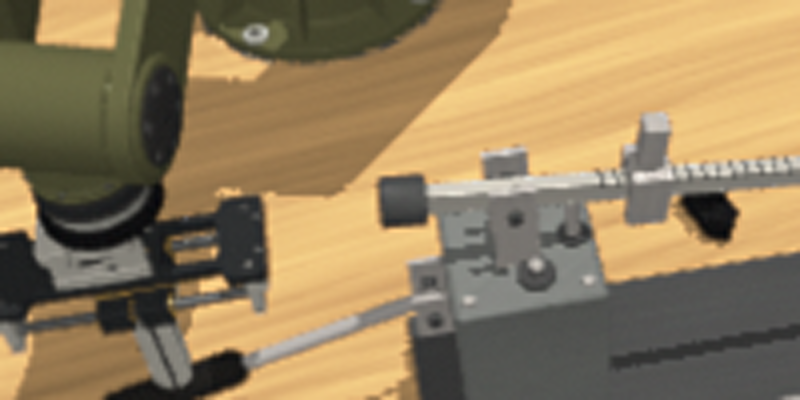

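At the stop (50 N): the lever is fully down and the pin has started to rise. I'll let it up and wait a second.

```bash
python3 -m jog '[{"grip":0,"tx":-0.5,"ty":0,"tz":0,"turn":0},{"grip":0,"tx":-1.3,"ty":0,"tz":0,"turn":0},{"grip":0,"tx":-2.1,"ty":-0.05,"tz":0,"turn":0},{"grip":0,"tx":-2.9,"ty":-0.05,"tz":0,"turn":0},{"grip":0,"tx":-3.6,"ty":-0.05,"tz":0,"turn":0},{"grip":0,"tx":-3.9,"ty":-0.05,"tz":0,"turn":0},{"grip":0,"tx":-3.9,"ty":-0.05,"tz":0,"turn":0},{"grip":0,"tx":-3.9,"ty":-0.05,"tz":0,"turn":0},{"grip":0,"tx":-3.9,"ty":-0.05,"tz":0,"turn":0},{"grip":0,"tx":-3.9,"ty":-0.05,"tz":0,"turn":0},{"grip":0,"tx":-3.9,"ty":-0.05,"tz":0,"turn":0},{"grip":0,"tx":-3.9,"ty":-0.05,"tz":0,"turn":0}]';python3 -m jog '[{"grip":0,"tx":0,"ty":0,"tz":0,"turn":0},{"grip":0,"tx":0,"ty":0,"tz":0,"turn":0},{"grip":0,"tx":0,"ty":0,"tz":0,"turn":0},{"grip":0,"tx":0,"ty":0,"tz":0,"turn":0}]'
python3 - <<'E'
from h import *
w=shot('wrist','w2.png'); s=shot('scene')
a=cv2.resize(w['image'][120:300,:,::-1],(768,270)); b=cv2.resize(s['image'][140:210,90:290,::-1],(768,269),interpolation=cv2.INTER_CUBIC)
cv2.imwrite('pics/m2.png',np.vstack([a,b])); print(manip.read_state()['wrist_force'])
E
```

```text
clock: 4.5
eef_pos: [485.9, -208.7, 236.7]
eef_rot: [1.263, 1.569, 2.672]
wrist_force: [-0.1, -0.0, 0.2]
finger_gap: 0.3
clock: 4.83
eef_pos: [486.0, -208.9, 237.4]
eef_rot: [1.06, 1.571, 2.469]
wrist_force: [-0.1, -0.2, -0.2]
finger_gap: 0.3
[ 0.41109643  0.15359958 -0.12903007]
```

View pics/m2.png

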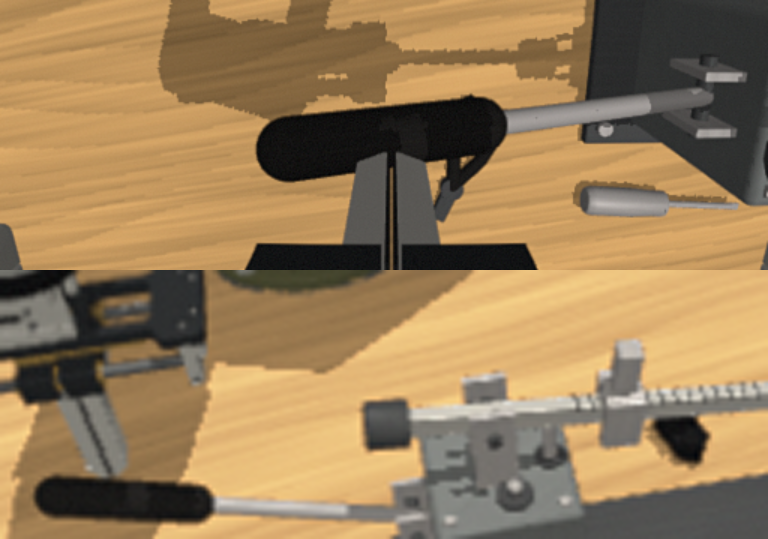

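Lever is fully up again and the pin has risen. Now strokes 2 and 3.

```bash
D() { :; }; 
python3 -m jog '[{"grip":0,"tx":0.5,"ty":0,"tz":0,"turn":0},{"grip":0,"tx":0.9,"ty":0,"tz":0,"turn":0},{"grip":0,"tx":1.2,"ty":0,"tz":0,"turn":0},{"grip":0,"tx":1.5,"ty":0,"tz":0,"turn":0},{"grip":0,"tx":1.8,"ty":0,"tz":0,"turn":0},{"grip":0,"tx":2.1,"ty":0,"tz":0,"turn":0},{"grip":0,"tx":2.5,"ty":0,"tz":0,"turn":0},{"grip":0,"tx":2.9,"ty":0,"tz":0,"turn":0},{"grip":0,"tx":3.2,"ty":0,"tz":0,"turn":0},{"grip":0,"tx":3.5,"ty":0,"tz":0,"turn":0},{"grip":0,"tx":3.75,"ty":0,"tz":0,"turn":0},{"grip":0,"tx":3.87,"ty":0,"tz":0,"turn":0}]'
python3 -m jog '[{"grip":0,"tx":0,"ty":0,"tz":0,"turn":0},{"grip":0,"tx":0,"ty":0,"tz":0,"turn":0}]'
python3 -m jog '[{"grip":0,"tx":-0.5,"ty":0,"tz":0,"turn":0},{"grip":0,"tx":-1.3,"ty":0,"tz":0,"turn":0},{"grip":0,"tx":-2.1,"ty":0,"tz":0,"turn":0},{"grip":0,"tx":-2.9,"ty":0,"tz":0,"turn":0},{"grip":0,"tx":-3.6,"ty":0,"tz":0,"turn":0},{"grip":0,"tx":-3.87,"ty":0,"tz":0,"turn":0},{"grip":0,"tx":-3.87,"ty":0,"tz":0,"turn":0},{"grip":0,"tx":-3.87,"ty":0,"tz":0,"turn":0},{"grip":0,"tx":-3.87,"ty":0,"tz":0,"turn":0},{"grip":0,"tx":-3.87,"ty":0,"tz":0,"turn":0},{"grip":0,"tx":-3.87,"ty":0,"tz":0,"turn":0},{"grip":0,"tx":-3.87,"ty":0,"tz":0,"turn":0}]'
python3 -m jog '[{"grip":0,"tx":0,"ty":0,"tz":0,"turn":0},{"grip":0,"tx":0,"ty":0,"tz":0,"turn":0},{"grip":0,"tx":0,"ty":0,"tz":0,"turn":0},{"grip":0,"tx":0,"ty":0,"tz":0,"turn":0},{"grip":0,"tx":0,"ty":0,"tz":0,"turn":0}]'
```

```text
clock: 5.93
eef_pos: [487.5, -209.2, 85.4]
eef_rot: [-1.748, 1.567, -0.34]
wrist_force: [-21.4, 12.8, 78.3]
finger_gap: 0.7
clock: 6.1
eef_pos: [488.4, -210.8, 86.0]
eef_rot: [-2.016, 1.562, -0.607]
wrist_force: [2.3, -7.0, 21.5]
finger_gap: 0.1
clock: 7.1
eef_pos: [485.9, -208.8, 236.6]
eef_rot: [1.284, 1.569, 2.692]
wrist_force: [0.6, -0.1, 0.2]
finger_gap: 0.5
clock: 7.52
eef_pos: [486.1, -208.9, 237.5]
eef_rot: [-2.574, 1.571, -1.165]
wrist_force: [1.0, 0.2, 0.3]
finger_gap: 0.4
```

The stop was reached at 78 N, so I'll slow the end of stroke 3.

```bash
python3 -m jog '[{"grip":0,"tx":0.5,"ty":0,"tz":0,"turn":0},{"grip":0,"tx":0.9,"ty":0,"tz":0,"turn":0},{"grip":0,"tx":1.3,"ty":0,"tz":0,"turn":0},{"grip":0,"tx":1.6,"ty":0,"tz":0,"turn":0},{"grip":0,"tx":2.0,"ty":0,"tz":0,"turn":0},{"grip":0,"tx":2.4,"ty":0,"tz":0,"turn":0},{"grip":0,"tx":2.8,"ty":0,"tz":0,"turn":0},{"grip":0,"tx":3.2,"ty":0,"tz":0,"turn":0},{"grip":0,"tx":3.5,"ty":0,"tz":0,"turn":0},{"grip":0,"tx":3.7,"ty":0,"tz":0,"turn":0},{"grip":0,"tx":3.78,"ty":0,"tz":0,"turn":0},{"grip":0,"tx":3.83,"ty":0,"tz":0,"turn":0}]'
python3 -m jog '[{"grip":0,"tx":0.02,"ty":0,"tz":0,"turn":0},{"grip":0,"tx":0.02,"ty":0,"tz":0,"turn":0}]'
python3 -m jog '[{"grip":0,"tx":-0.5,"ty":0,"tz":0,"turn":0},{"grip":0,"tx":-1.3,"ty":0,"tz":0,"turn":0},{"grip":0,"tx":-2.1,"ty":0,"tz":0,"turn":0},{"grip":0,"tx":-2.9,"ty":0,"tz":0,"turn":0},{"grip":0,"tx":-3.6,"ty":0,"tz":0,"turn":0},{"grip":0,"tx":-3.85,"ty":0,"tz":0,"turn":0},{"grip":0,"tx":-3.85,"ty":0,"tz":0,"turn":0},{"grip":0,"tx":-3.85,"ty":0,"tz":0,"turn":0},{"grip":0,"tx":-3.85,"ty":0,"tz":0,"turn":0},{"grip":0,"tx":-3.85,"ty":0,"tz":0,"turn":0},{"grip":0,"tx":-3.85,"ty":0,"tz":0,"turn":0},{"grip":0,"tx":-3.85,"ty":0,"tz":0,"turn":0}]'
python3 -m jog '[{"grip":0,"tx":0,"ty":0,"tz":0,"turn":0},{"grip":0,"tx":0,"ty":0,"tz":0,"turn":0},{"grip":0,"tx":0,"ty":0,"tz":0,"turn":0},{"grip":0,"tx":0,"ty":0,"tz":0,"turn":0},{"grip":0,"tx":0,"ty":0,"tz":0,"turn":0}]'
python3 - <<'E'
from h import *
w=shot('wrist','w3.png'); s=shot('scene')
a=cv2.resize(w['image'][120:300,:,::-1],(768,270)); b=cv2.resize(s['image'][140:210,90:290,::-1],(768,269),interpolation=cv2.INTER_CUBIC)
cv2.imwrite('pics/m3.png',np.vstack([a,b]))
E
```

```text
clock: 8.52
eef_pos: [487.0, -208.9, 86.2]
eef_rot: [-1.567, 1.568, -0.159]
wrist_force: [-10.5, 9.1, 40.8]
finger_gap: 0.5
clock: 8.68
eef_pos: [487.1, -208.9, 86.3]
eef_rot: [-1.669, 1.568, -0.26]
wrist_force: [-9.1, 6.8, 32.1]
finger_gap: 0.6
clock: 9.68
eef_pos: [485.9, -208.8, 236.6]
eef_rot: [1.252, 1.569, 2.661]
wrist_force: [-0.5, -1.1, 0.4]
finger_gap: 0.5
clock: 10.1
eef_pos: [486.1, -208.9, 237.5]
eef_rot: [-1.301, 1.571, 0.107]
wrist_force: [-0.1, -0.7, -0.7]
finger_gap: 0.5
```

View pics/m3.png

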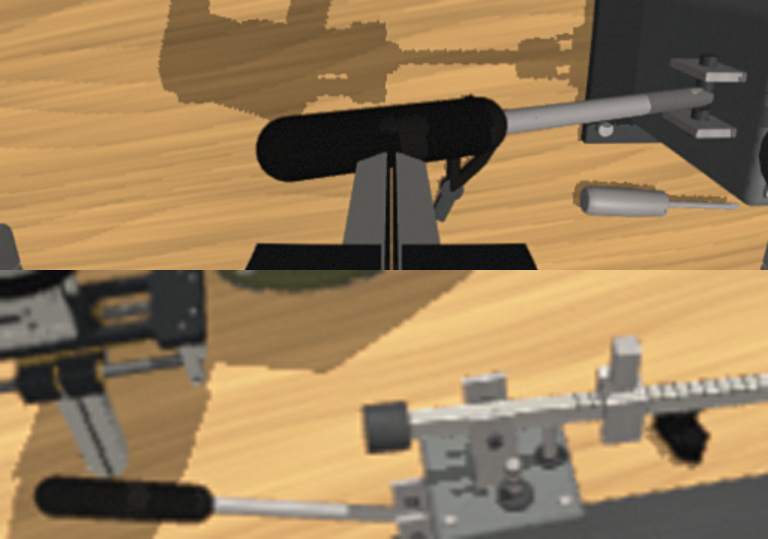

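The pin has risen about 24 mm since stroke 1, which fits three strokes. The lever is up. Stroke 4.

```bash
python3 -m jog '[{"grip":0,"tx":0.5,"ty":0,"tz":0,"turn":0},{"grip":0,"tx":0.9,"ty":0,"tz":0,"turn":0},{"grip":0,"tx":1.3,"ty":0,"tz":0,"turn":0},{"grip":0,"tx":1.6,"ty":0,"tz":0,"turn":0},{"grip":0,"tx":2.0,"ty":0,"tz":0,"turn":0},{"grip":0,"tx":2.4,"ty":0,"tz":0,"turn":0},{"grip":0,"tx":2.8,"ty":0,"tz":0,"turn":0},{"grip":0,"tx":3.2,"ty":0,"tz":0,"turn":0},{"grip":0,"tx":3.5,"ty":0,"tz":0,"turn":0},{"grip":0,"tx":3.7,"ty":0,"tz":0,"turn":0},{"grip":0,"tx":3.78,"ty":0,"tz":0,"turn":0},{"grip":0,"tx":3.83,"ty":0,"tz":0,"turn":0}]'
python3 -m jog '[{"grip":0,"tx":0.02,"ty":0,"tz":0,"turn":0},{"grip":0,"tx":0.02,"ty":0,"tz":0,"turn":0}]'
python3 -m jog '[{"grip":0,"tx":-0.5,"ty":0,"tz":0,"turn":0},{"grip":0,"tx":-1.3,"ty":0,"tz":0,"turn":0},{"grip":0,"tx":-2.1,"ty":0,"tz":0,"turn":0},{"grip":0,"tx":-2.9,"ty":0,"tz":0,"turn":0},{"grip":0,"tx":-3.7,"ty":0,"tz":0,"turn":0},{"grip":0,"tx":-4.5,"ty":0,"tz":0,"turn":0},{"grip":0.2,"tx":-5.3,"ty":0,"tz":0,"turn":0},{"grip":0.5,"tx":-6,"ty":0,"tz":0,"turn":0},{"grip":0.5,"tx":-6,"ty":0,"tz":0,"turn":0},{"grip":0.5,"tx":-6,"ty":0,"tz":0,"turn":0},{"grip":0.5,"tx":-6,"ty":0,"tz":0,"turn":0},{"grip":0.5,"tx":-6,"ty":0,"tz":0,"turn":0}]'
python3 -m jog '[{"grip":0.5,"tx":0,"ty":0,"tz":0,"turn":0},{"grip":0.5,"tx":0,"ty":0,"tz":0,"turn":0},{"grip":0.5,"tx":0,"ty":0,"tz":0,"turn":0},{"grip":0.5,"tx":0,"ty":0,"tz":0,"turn":0},{"grip":0.5,"tx":0,"ty":0,"tz":0,"turn":0},{"grip":0.5,"tx":0,"ty":0,"tz":0,"turn":0},{"grip":0.5,"tx":0,"ty":0,"tz":0,"turn":0},{"grip":0.5,"tx":0,"ty":0,"tz":0,"turn":0}]'
python3 - <<'E'
from h import *
import pickle
t=shot('top'); s=shot('scene'); pickle.dump((s,t),open('c4.pkl','wb'))
a=cv2.resize(t['image'][165:245,145:335,::-1],(798,336),interpolation=cv2.INTER_CUBIC); b=cv2.resize(s['image'][145:208,180:350,::-1],(798,260),interpolation=cv2.INTER_CUBIC)
cv2.imwrite('pics/m4.png',np.vstack([a,b]))
E
python3 where.py 535 102 321
```

```text
clock: 11.2
eef_pos: [487.0, -208.9, 86.2]
eef_rot: [-1.606, 1.568, -0.198]
wrist_force: [-9.4, 8.4, 40.0]
finger_gap: 0.4
clock: 11.37
eef_pos: [487.0, -209.0, 86.3]
eef_rot: [-1.682, 1.568, -0.274]
wrist_force: [-7.6, 7.7, 31.0]
finger_gap: 0.7
clock: 12.37
eef_pos: [485.8, -208.8, 322.1]
eef_rot: [1.243, 1.569, 2.652]
wrist_force: [0.2, -0.0, -1.0]
finger_gap: 37.0
clock: 13.03
eef_pos: [486.1, -208.9, 323.4]
eef_rot: [2.926, 1.571, -1.949]
wrist_force: [1.0, 0.4, 0.6]
finger_gap: 47.0
t 13.1333 p [ 486.069 -208.906  323.455] F [-0.168  0.631  0.281] gap 47.28373913889246 q [-0.475  0.191  1.386 -0.     1.565 -1.884]
axes
 [[ 0.    -0.    -1.   ]
 [-0.987  0.162 -0.   ]
 [ 0.162  0.987 -0.   ]]
units [0.061 0.05  7.868]
jaw->beam angle deg -0.02392771768810099
```

View pics/m4.png

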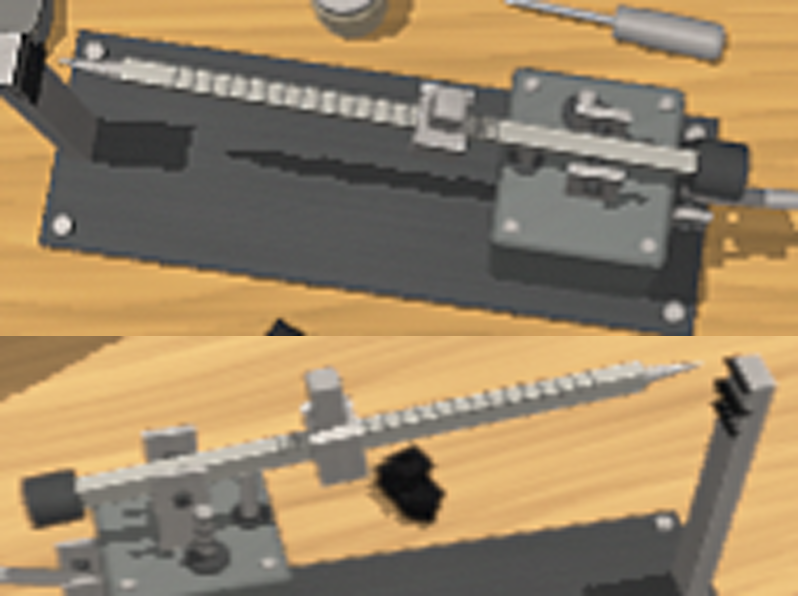

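Beam has swung to its upper stop, the lever is up and the pin is fully out. The knob top is near (251.7,188.8) in the top view and (248.8,154.4) in the scene view.

```bash
python3 - <<'E'
from h import *
import pickle
np.set_printoptions(precision=1,suppress=True)
s,t=pickle.load(open('c4.pkl','rb'))
P,e=tri(t,(251.7,188.8),s,(248.8,154.4)); print('knob top',P,e,onz(t,(251.7,188.8),292))
print('pred',np.array([525,43])+R.from_euler('z',-.162).apply([0,53,0])[:2])
Q=tri(t,(145+62/4.2,165+62/4.2),s,(180+697/4.694,145+(366-336)/4.127)); print('ptr',Q)
E
python3 where.py 533 103 330
```

```text
knob top [539.1 119.6 295.9] 2.790432818119611 [539.5 118.3 292. ]
pred [533.5  95.3]
ptr (array([573.2, 334.1, 258.1]), np.float64(3.2073379425459314))
t 13.1333 p [ 486.069 -208.906  323.455] F [-0.168  0.631  0.281] gap 47.28373913889246 q [-0.475  0.191  1.386 -0.     1.565 -1.884]
axes
 [[ 0.    -0.    -1.   ]
 [-0.987  0.162 -0.   ]
 [ 0.162  0.987 -0.   ]]
units [-0.164  0.103  7.885]
jaw->beam angle deg -0.02392771768810099
```

```bash
python3 -m jog '[{"grip":0.5,"tx":0,"ty":0,"tz":0.9,"turn":0},{"grip":0.5,"tx":0,"ty":0,"tz":1.8,"turn":0},{"grip":0.5,"tx":0,"ty":0,"tz":2.7,"turn":0},{"grip":0.5,"tx":0,"ty":0,"tz":3.6,"turn":0},{"grip":0.5,"tx":0,"ty":0,"tz":4.5,"turn":0},{"grip":0.5,"tx":0,"ty":0,"tz":5.4,"turn":0},{"grip":0.5,"tx":0,"ty":0,"tz":6.3,"turn":0},{"grip":0.5,"tx":0,"ty":0,"tz":7.2,"turn":0},{"grip":0.5,"tx":0,"ty":0.02,"tz":8,"turn":0},{"grip":0.5,"tx":0,"ty":0.02,"tz":8.33,"turn":0},{"grip":0.5,"tx":0,"ty":0.02,"tz":8.33,"turn":0},{"grip":0.5,"tx":0,"ty":0.02,"tz":8.33,"turn":0}]'
python3 - <<'E'
from h import *
w=shot('wrist','w5.png')
E
python3 where.py 539 120 268
```

```text
clock: 14.13
eef_pos: [539.1, 119.9, 323.2]
eef_rot: [2.428, 1.57, -2.446]
wrist_force: [-0.2, -0.5, 0.2]
finger_gap: 47.1
t 14.1833 p [539.15  119.141 323.4  ] F [-0.491 -0.581  0.449] gap 47.02018270410891 q [ 0.151  0.246  1.32  -0.     1.576 -1.257]
axes
 [[-0.    -0.    -1.   ]
 [-0.987  0.162  0.   ]
 [ 0.162  0.987 -0.   ]]
units [1.385 0.007 0.021]
jaw->beam angle deg -0.04073977078546807
```

View pics/w5.png

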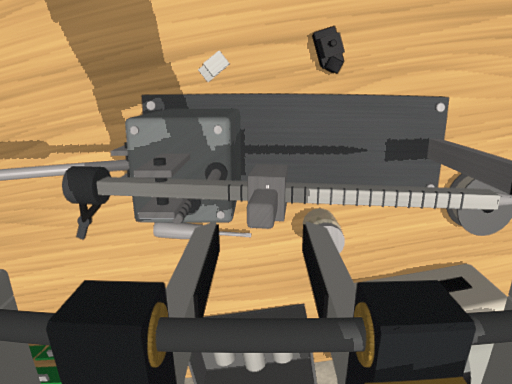

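The wrist view shows the knob at (262,205) midway between the fingers (210 and 310). I'll descend and push outward about 55 mm with the rear finger.

```bash
python3 -m jog '[{"grip":0.5,"tx":0.5,"ty":0,"tz":0,"turn":0},{"grip":0.5,"tx":1.0,"ty":0,"tz":0,"turn":0},{"grip":0.5,"tx":1.38,"ty":0,"tz":0,"turn":0},{"grip":0.5,"tx":1.38,"ty":0,"tz":0,"turn":0}]'
python3 -m jog '[{"grip":0.5,"tx":0,"ty":0,"tz":0.2,"turn":0},{"grip":0.5,"tx":0,"ty":0,"tz":0.4,"turn":0},{"grip":0.5,"tx":0,"ty":0,"tz":0.6,"turn":0},{"grip":0.5,"tx":0,"ty":0,"tz":0.8,"turn":0},{"grip":0.5,"tx":0,"ty":0,"tz":1.0,"turn":0},{"grip":0.5,"tx":0,"ty":0,"tz":1.2,"turn":0},{"grip":0.5,"tx":0,"ty":0,"tz":1.4,"turn":0},{"grip":0.5,"tx":0,"ty":0,"tz":1.6,"turn":0},{"grip":0.5,"tx":0,"ty":0,"tz":1.75,"turn":0},{"grip":0.5,"tx":0,"ty":0,"tz":1.75,"turn":0}]'
python3 -m jog '[{"grip":0.5,"tx":0,"ty":0,"tz":-0.15,"turn":0},{"grip":0.5,"tx":0,"ty":0,"tz":-0.3,"turn":0},{"grip":0.5,"tx":0,"ty":0,"tz":-0.3,"turn":0},{"grip":0.5,"tx":0,"ty":0,"tz":-0.3,"turn":0},{"grip":0.5,"tx":0,"ty":0,"tz":-0.3,"turn":0},{"grip":0.5,"tx":0,"ty":0,"tz":-0.3,"turn":0},{"grip":0.5,"tx":0,"ty":0,"tz":-0.3,"turn":0},{"grip":0.5,"tx":0,"ty":0,"tz":-0.3,"turn":0},{"grip":0.5,"tx":0,"ty":0,"tz":-0.3,"turn":0},{"grip":0.5,"tx":0,"ty":0,"tz":-0.3,"turn":0},{"grip":0.5,"tx":0,"ty":0,"tz":-0.3,"turn":0},{"grip":0.5,"tx":0,"ty":0,"tz":-0.3,"turn":0}]'
python3 - <<'E'
from h import *
import pickle
t=shot('top'); s=shot('scene'); w=shot('wrist','w6.png'); pickle.dump((s,t,w),open('c6.pkl','wb'))
b=cv2.resize(s['image'][135:210,200:360,::-1],(768,360),interpolation=cv2.INTER_CUBIC)
a=cv2.resize(t['image'][165:215,140:300,::-1],(768,240),interpolation=cv2.INTER_CUBIC)
cv2.imwrite('pics/m6.png',np.vstack([a,b]))
E
```

```text
clock: 14.52
eef_pos: [538.3, 118.3, 265.5]
eef_rot: [1.928, 1.566, -2.949]
wrist_force: [-0.0, 0.2, -0.0]
finger_gap: 46.7
clock: 15.35
eef_pos: [550.5, 190.4, 268.1]
eef_rot: [0.549, 1.57, 1.958]
wrist_force: [0.1, -0.6, 0.6]
finger_gap: 47.4
clock: 16.35
eef_pos: [548.5, 177.3, 268.2]
eef_rot: [2.308, 1.571, -2.567]
wrist_force: [-0.2, 0.5, 0.7]
finger_gap: 46.9
```

View pics/m6.png

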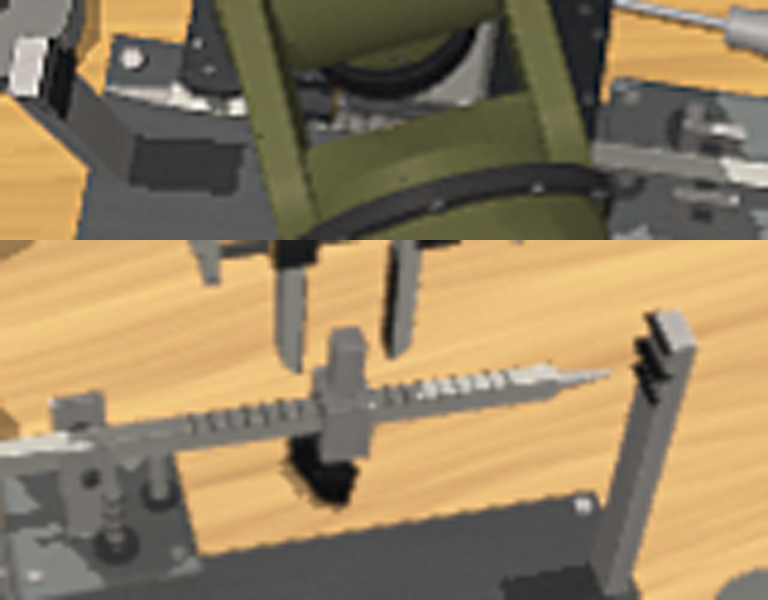

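Run:
```python
from h import *
import pickle
np.set_printoptions(precision=2,suppress=True)
s=pickle.load(open('c6.pkl','rb'))[0]
b=np.array([.161,.987,0]); F=np.array([524.5,35,225])
for a in(-.12,-.03,-.02,-.01,0,.01,.02,.12): print(a,proj(s,F+305*(b*np.cos(a)+[0,0,np.sin(a)])))
O=F+10*b; print('index',proj(s,O+312*b),'idx -5x',proj(s,O+312*b-0))
c0=pickle.load(open('c0.pkl','rb'))['scene']; c4=pickle.load(open('c4.pkl','rb'))[0]
ims=[cv2.resize(c['image'][140:180,300:350,::-1],(400,320),interpolation=cv2.INTER_CUBIC) for c in(c0,c4,s)]
ims.append(cv2.resize(pickle.load(open('c6.pkl','rb'))[2]['image'][:,:,::-1],(400,300)));ims[3]=np.vstack([ims[3],np.zeros((20,400,3),np.uint8)])
v=np.vstack([np.hstack(ims[:2]),np.hstack(ims[2:])]); cv2.imwrite('pics/m7.png',cv2.resize(v,(740,592)))
```

```text
-0.12 [323.74 169.87]
-0.03 [326.   163.11]
-0.02 [326.21 162.35]
-0.01 [326.41 161.59]
0 [326.59 160.83]
0.01 [326.77 160.06]
0.02 [326.93 159.29]
0.12 [328.04 151.51]
index [332.43 159.92] idx -5x [332.43 159.92]
```

View pics/m7.png

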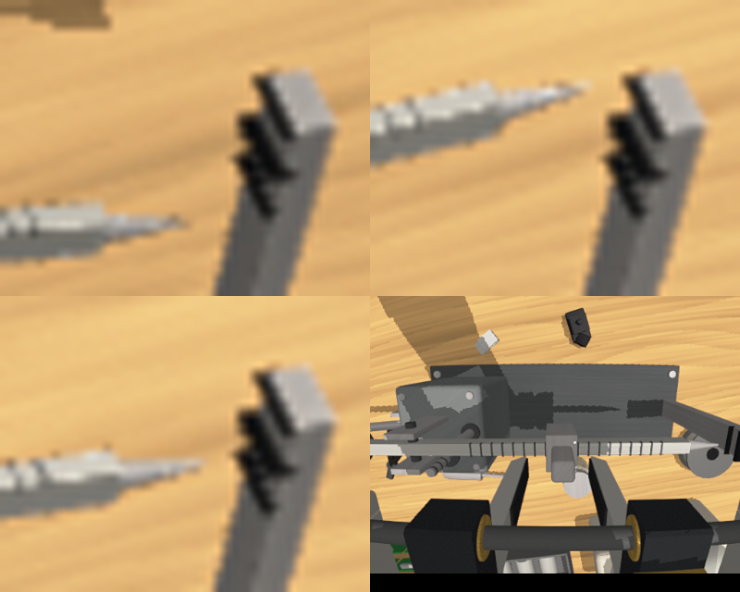

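Pointer tip row is about 162.4, so the beam stands near -0.017 rad. That is inside the band but close to its edge. I'll nudge the poise about 5.5 mm back with the front finger.

```bash
python3 -m jog '[{"grip":0.5,"tx":0,"ty":0,"tz":-0.2,"turn":0},{"grip":0.5,"tx":0,"ty":0,"tz":-0.35,"turn":0},{"grip":0.5,"tx":0,"ty":0,"tz":-0.45,"turn":0},{"grip":0.5,"tx":0,"ty":0,"tz":-0.52,"turn":0},{"grip":0.5,"tx":0,"ty":0,"tz":-0.57,"turn":0},{"grip":0.5,"tx":0,"ty":0,"tz":-0.57,"turn":0},{"grip":0.5,"tx":0,"ty":0,"tz":-0.57,"turn":0},{"grip":0.5,"tx":0,"ty":0,"tz":-0.4,"turn":0},{"grip":0.5,"tx":0,"ty":0,"tz":-0.25,"turn":0},{"grip":0.5,"tx":0,"ty":0,"tz":-0.25,"turn":0},{"grip":0.5,"tx":0,"ty":0,"tz":-0.25,"turn":0}]'
python3 -m jog '[{"grip":0.5,"tx":-0.5,"ty":0,"tz":0,"turn":0},{"grip":0.5,"tx":-1,"ty":0,"tz":0,"turn":0},{"grip":0.5,"tx":-1.5,"ty":0,"tz":0,"turn":0},{"grip":0.5,"tx":-1.5,"ty":0,"tz":0,"turn":0},{"grip":0.5,"tx":-1.5,"ty":0,"tz":0,"turn":0},{"grip":0.5,"tx":-1.5,"ty":0,"tz":0,"turn":0},{"grip":0.5,"tx":-1.5,"ty":0,"tz":0,"turn":0},{"grip":0.5,"tx":-1.5,"ty":0,"tz":0,"turn":0},{"grip":0.5,"tx":-1.5,"ty":0,"tz":0,"turn":0},{"grip":0.5,"tx":-1.5,"ty":0,"tz":0,"turn":0},{"grip":0.5,"tx":-1.5,"ty":0,"tz":0,"turn":0},{"grip":0.5,"tx":-1.5,"ty":0,"tz":0,"turn":0}]'
python3 - <<'E'
from h import *
s=shot('scene'); import pickle; pickle.dump(s,open('c8.pkl','wb'))
a=cv2.resize(s['image'][140:180,300:350,::-1],(370,296),interpolation=cv2.INTER_CUBIC)
b=cv2.resize(s['image'][130:278,90:275,::-1],(370,296),interpolation=cv2.INTER_CUBIC)
cv2.imwrite('pics/m8.png',np.hstack([a,b]))
E
```

```text
clock: 17.42
eef_pos: [546.9, 168.0, 268.0]
eef_rot: [2.104, 1.57, -2.77]
wrist_force: [-0.4, -0.4, 1.3]
finger_gap: 46.6
clock: 18.42
eef_pos: [546.9, 167.4, 328.1]
eef_rot: [2.004, 1.571, -2.871]
wrist_force: [0.8, -0.1, 0.1]
finger_gap: 46.8
```

View pics/m8.png

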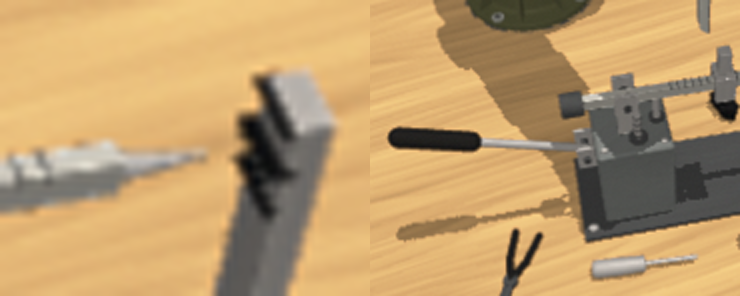

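Tip row is about 160.9, so the tilt is about +0.003 rad. The lever is up, the gripper is clear, and the bystanders are in place. Handing in.

```bash
python3 -c "
from cell import manip
s=manip.read_state(); print(s['clock'],s['wrist_force']); print(manip.sign_off())"
```

```text
18.4667 [-0.89634682 -0.3082724  -0.41170687]
the job is handed in; nothing more can be done
None
```

I gave the pump lever four strokes, each down to its stop and then let back up. Then I slid the poise out along the beam, nudged it back about 5 mm, and handed the job in at 18.5 s.

- **Pointer:** with the beam free, the tip is level with the centre mark. I read the tilt from the camera as about +0.003 rad, good to about 0.005, against a limit of 0.025.
- **Lever and ram:** the lever was seen back up after strokes 1, 3 and 4. I did not look after stroke 2, but gave it the same wait. By eye, the ram's ringed pin climbed as expected through stroke 3. I did not measure its height after stroke 4, but the force readings matched stroke 3 and the beam then swung to its upper stop.
- **Forces:** stroke 2 hit the stop harder than I wanted, at 78 N at the wrist (limit 120 N). I slowed the end of strokes 3 and 4, which reached about 40 N.
- **Other things on the cart:** the pliers and screwdriver look unmoved in the last picture. I did not measure any of the bystanders. The boat is only partly in that picture, and the jar, clip and spool are outside it.
- **Gripper:** it ended raised about 60 mm and clear of everything, with no contact force.

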